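# Sweep control knobs through the counting gate

## Task

Sweep the three loose black control knobs in the blue-walled tray through the gate between the two yellow posts, one at a time, until all three stand fully inside the narrow yellow-floored slot behind it. Push them gently along the tray floor with the fingertips: do not pinch, lift or tip them, and leave everything else, such as the capacitor and the carton standing on the tray beside the slot, where it is.

Things in the scene. Friction and masses are not known exactly. Their poses are not given: they have to be found in the camera images.
- tray: counting tray, fixed: grey block, floor 30 mm and tops of the 6 mm thick blue walls 40 mm above the bench. Origin on the bench, z up. In its axes (mm): the pool spans x -100 to 100, y 30 to 155; walls from (+-100, 30) funnel to the gate at y = -50 (x = 0), then the slot runs along -y. Sweep along the tray's -y. The knobs start upright in the pool, at least 36 mm apart centre to centre.
- gate (a point): centre of the gate, 36 mm wide between two yellow posts whose tops are 41 mm above the bench; the point lies on the tray floor, 30 mm above the bench; axes as the tray's, the slot runs from here along -y
- slot_end (a point): middle of the closed end of the straight, 36 mm wide, yellow-floored slot, on the tray floor, at y = -145 mm in the tray's axes, 95 mm from the gate (room for three knobs in a row)
- knob_a: one of three identical loose black control knobs, 26 mm diameter, 16 mm high, about 20 g, standing on the tray floor; origin at the centre of its underside, z up
- knob_b: one of three identical loose black control knobs, 26 mm diameter, 16 mm high, about 20 g, standing on the tray floor; origin at the centre of its underside, z up
- knob_c: one of three identical loose black control knobs, 26 mm diameter, 16 mm high, about 20 g, standing on the tray floor; origin at the centre of its underside, z up
- capacitor: dark blue standing capacitor, 35 mm diameter, 51 mm high, loose, on the tray top beside the slot (its far side); origin at the centre of its underside; leave alone
- fuse_carton: brown carton 45x70x22 mm, loose, on the tray top beside the slot (its near side); origin at the centre of its underside; leave alone
- tape: roll of black tape lying flat on the bench, 62 mm diameter, 18 mm high, loose; origin at the centre of its underside; leave alone
- tin: round white tin, 56 mm diameter, 27 mm high, loose on the bench; origin at the centre of its underside; leave alone
- cutters: red-handled side cutters lying on the bench, 47x144x10 mm, loose; origin at the centre of the underside; leave alone

How it is judged:
By the outcome, as a careful person would: the job done as asked, in the order asked, and still so for the second after the job is handed in, with the robot touching nothing.
It also fails if it takes over 67 s, if anything falls off the work surface, if the arm or the gripper's body presses on something with over 40 N, if the wrist force passes 120 N, or if a joint passes its speed limit or range.

## Robot

A 6-joint arm with a two-finger parallel gripper is mounted at the origin on a cart in front of the work surface, level with it; the furniture and walls round the work are solid. World frame = base frame: x ahead of the robot, y to its left, z up, the work surface at z = 0. Lengths are in mm, angles in rad, forces in N, time in s.
With the tool pointing down it reaches from about 350 to 775 mm from the base axis. Payload 7.3 kg.
Tool frame: the origin (TCP) lies at the centre of the arm's flange, where the gripper is bolted on; the fingertips stand 178 mm ahead of it and the grasp point (between the pads) lies 159 mm ahead of it; z points along the fingers, y is the direction in which the jaws open and shut (so a half turn about z gives the same grasp; the last joint's range is limited). The gripper opens to 92 mm and grips with 3 to 60 N. Pads are 19 mm wide; open, the fingers measure 130 mm over their backs; the gripper's body (75 mm by 190 mm) begins 47 mm behind the grasp point.
Start: joints at [1.078, 0.342, 1.524, -0, 1.275, -0.146], TCP at [178.421, 493.755, 404.741] pointing down, gripper open.
Joint ranges: [-2.53, 2.53], [-0.77, 2.02], [0.04, 2.7], [-1, 4.14], [0.28, 2.66], [-3.11, 3.11]. Speed limits (rad/s): [2.57, 2.57, 3.14, 3.14, 3.14, 3.14].

## Interface

Orientations are given as [roll, pitch, yaw] about the fixed x, y, z axes, in that order (R = Rz(yaw) Ry(pitch) Rx(roll)).
In Python, from plant import get_obs, capture, close_job gives the robot as it stands. The module is installed in compiled form; this text tells all that it offers.
- The arm moves only by the shell command python3 -m pendant 'ROWS'. ROWS is JSON, a list of rows, each a list of 3 entries, a list of its own where there are three numbers: the shift along the tool's x, y, z in m, then the turn, a rotation vector about the tool's x, y, z in rad, then the finger opening in m, from 0 to 0.0918. In form: [[[tx, ty, tz], [wx, wy, wz], fingers], ...]. A call has 1 to 10 rows; each row is the pose to reach, as a shift and turn from the pose commanded when the call began, along the tool's axes at that moment; what a row does not reach only later rows make up. A row lasts 1/12 s, in which the tool goes at most 41.7 mm and 7.16 degrees, less where a joint would pass 70% of its speed; a pose out of reach is approached as far as the arm can. A call with a gripper value outside its range is refused whole. The fingers move at their own pace and stop on an object; the grip force is fixed at half the most. Time passes only in rows, so rows that repeat a pose let the fingers close. It gives the time, the measured TCP pose, the force and the opening at its end, in the units of the state.
- get_obs(): the state, without advancing time (a new reading comes with each control period).
- capture(name): name is "scene" or "top"; returns a dict with "color" (400x640x3 uint8, red, green, blue), "mtx" (3x3 intrinsics, pixels), "dist" ([k1, k2, p1, p2, k3] as OpenCV has them; the pictures are not rectified), "rvec" (rotation vector, rad) and "tvec" (3), from world to camera coordinates, as OpenCV has them. Camera axes: x right, y down, z forward; pixel columns grow to the right and rows downward; lengths in mm; the calibration is good to about 2 mm. A picture is of the moment at which its call begins. There is no depth.
- close_job(): hands the job in, once; it reports no verdict.
The state is a dict: "time": time; "joint_positions": joint angles; "dq": joint speeds; "tau": joint torques, N m; "tool_pos": TCP position; "tcp_rot": TCP orientation; "contact_force": force on the tool from outside, world axes, zero at the start; "moment": the same for the moment, N m; "grip_width": finger opening in mm.
Only numpy, scipy, OpenCV 4.12 (cv2) and the standard library are available. Lean on these libraries where they do the work, as an engineer would, in place of code of your own. Each camera call takes 0.05 s, during which the arm holds its last target. There are 200 camera calls.

## Working session

There is one attempt and no reset: what is moved stays moved. The work goes in short steps, Python scripts to look and compute and a shell command to move; the robot and the scene stay as the last step left them, time stands still between calls to the robot, and variables do not carry over. Pictures are saved under pics/ and viewed, about 8 in all and at most 12, crops included, and the job is handed in when it is done.

```bash
mkdir -p pics
python3 - <<'E'
from plant import *
import cv2
o=get_obs();print(o)
for n in("top","scene"):
    c=capture(n);cv2.imwrite(f"pics/{n}0.png",c["color"][:,:,::-1])
    print(n,c["mtx"],c["dist"],c["rvec"],c["tvec"])
E
```

```text
{'time': 0.0, 'joint_positions': array([ 1.07800689e+00,  3.42723020e-01,  1.52501579e+00, -2.60648064e-05,
        1.27540800e+00, -1.45986428e-01]), 'dq': array([-0.00030867, -0.00035998,  0.00025899,  0.00032674, -0.00118116,
       -0.00098125]), 'tau': array([ 1.58296825e-03, -4.31229687e+01, -2.44222373e+01,  7.19431113e-02,
        5.58969914e-02, -1.36945919e-04]), 'tool_pos': array([178.35406903, 493.63069631, 404.04502923]), 'tcp_rot': array([-3.14005141e+00, -2.01421215e-04,  2.79479709e+00]), 'contact_force': array([ 0.92352666, -0.67354186,  0.69200253]), 'moment': array([ 0.00975327, -0.01167434, -0.005828  ]), 'grip_width': 91.49179499011647}
top [[469.76343256   0.         318.70056929]
 [  0.         469.76343256 202.07697962]
 [  0.           0.           1.        ]] [-0.03607373  0.          0.          0.          0.        ] [ 2.1382807  -2.16682023  0.17732584] [ 107.18863582  512.5313413  1432.5483929 ]
scene [[481.26936816   0.         320.74134019]
 [  0.         481.26936816 207.46356702]
 [  0.           0.           1.        ]] [-0.06588199  0.          0.          0.          0.        ] [ 0.6567988  -2.50140832  1.28629342] [ 509.7905544   105.57631739 1174.64654021]
```

View pics/top0.png

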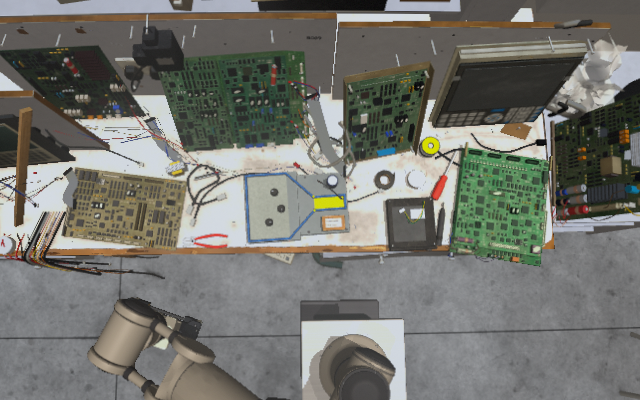

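View pics/scene0.png

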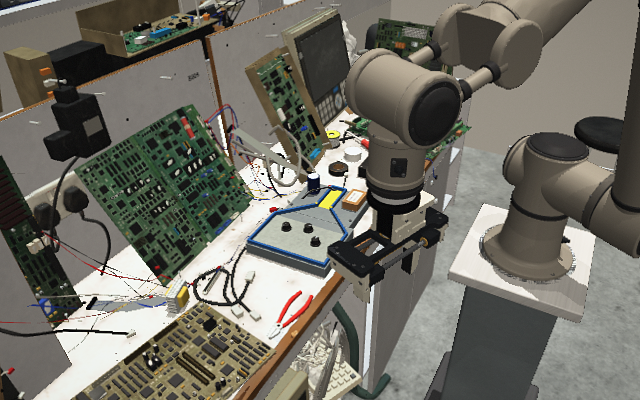

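The top view shows the tray at columns 245–350, rows 172–243. Three knobs are near (273,191), (269,209) and (281,209), and the slot is to the right at about (328,202). I'll enlarge it.

```bash
cat > h.py <<'E'
import numpy as np,cv2
from plant import *
def crop(n,name,x0,y0,w,h,s):
    c=capture(n);im=c["color"][y0:y0+h,x0:x0+w,::-1]
    cv2.imwrite(f"pics/{name}.png",cv2.resize(im,None,fx=s,fy=s,interpolation=cv2.INTER_CUBIC));return c
def ray(c,px,z):
    p=cv2.undistortPoints(np.array([px],float).reshape(-1,1,2),c["mtx"],c["dist"]).reshape(2)
    R=cv2.Rodrigues(c["rvec"])[0];t=np.array(c["tvec"]).ravel()
    o=-R.T@t;d=R.T@np.array([p[0],p[1],1]);return o+d*(z-o[2])/d[2]
def proj(c,P):
    return cv2.projectPoints(np.array(P,float).reshape(-1,1,3),c["rvec"],c["tvec"],c["mtx"],c["dist"])[0].reshape(-1,2)
E
python3 -c "
from h import *
crop('top','c1',236,164,120,84,6.6)"
```

```text
(no output)
```

View pics/c1.png

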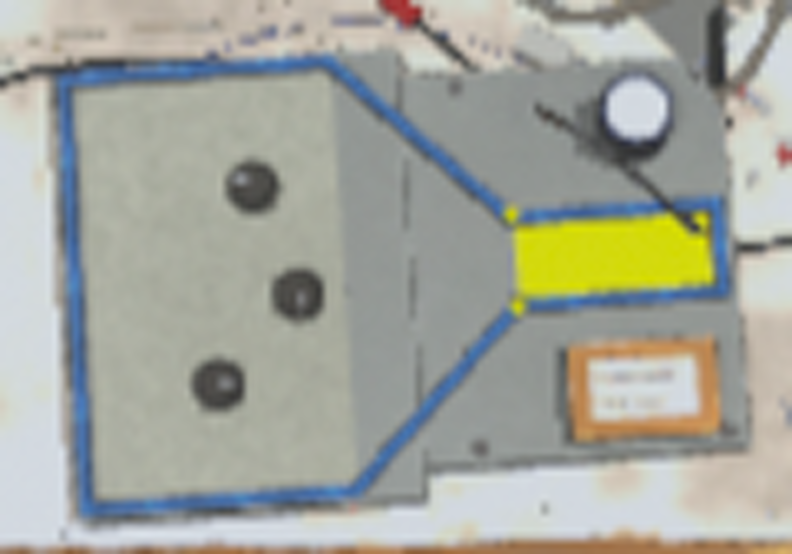

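```bash
cat >> h.py <<'E'
def fit(c,pts):
    A=np.array([t for t,_,_ in pts],float)
    W=np.array([ray(c,p,z)[:2] for _,p,z in pts])
    a=A-A.mean(0);w=W-W.mean(0)
    th=np.arctan2((a[:,0]*w[:,1]-a[:,1]*w[:,0]).sum(),(a*w).sum())
    R=np.array([[np.cos(th),-np.sin(th)],[np.sin(th),np.cos(th)]]);t=W.mean(0)-R@A.mean(0)
    return th,R,t,W-(A@R.T+t)
E
python3 - <<'E'
from h import *
c=capture("top")
u=lambda x,y:((x+.5)/6.6-.5+236,(y+.5)/6.6-.5+164)
P=[((102,158),(68,80),40),((-102,158),(85,503),40),((102,31),(328,66),40),((-102,31),(357,490),40),((20,-53),(512,214),41),((-20,-53),(518,307),41),((21,-148),(718,204),40),((-21,-148),(726,290),40)]
th,R,t,r=fit(c,[(a,u(*b),z) for a,b,z in P]);print(th,t,r.round(1))
for k in [(252,187),(298,295),(218,385)]:
    w=ray(c,u(*k),40);print(w.round(1),(R.T@(w[:2]-t)).round(1))
E
```

```text
0.05545957339094934 [507.3391036  166.99606959] [[-0.4 -2.3]
 [ 1.9 -0.5]
 [-2.   0.8]
 [-0.7 -0.7]
 [ 2.5  2.3]
 [-2.   2.3]
 [ 0.  -0.7]
 [ 0.7 -1.2]]
[547.3 240.6  40. ] [44.  71.2]
[495.4 218.9  40. ] [-9.  52.5]
[453.2 256.6  40. ] [-49.1  92.4]
```

The fit is good (residuals ≤2.5 mm). In tray axes the knobs are B (-9,52), A (44,71) and C (-49,92). I'll push with closed fingers, jaw line along the push direction, so the 19 mm face leads and fits in the slot. B goes first.

```bash
cat >> h.py <<'E'
TH=0.0555;T=np.array([507.3,167.0])
RT=np.array([[np.cos(TH),-np.sin(TH)],[np.sin(TH),np.cos(TH)]])
from scipy.spatial.transform import Rotation as Ro
def state():
    o=get_obs();p=o["tool_pos"];ph=(o["tcp_rot"][2]-TH-np.pi+np.pi)%(2*np.pi)-np.pi
    xy=RT.T@(p[:2]-T)
    print("t %.2f tray xy %s tipz %.1f phi %.3f F %s w %.1f q6 %.2f"%(o["time"],xy.round(1),p[2]-178,ph,o["contact_force"].round(1),o["grip_width"],o["joint_positions"][5]))
    return o,ph
def plan(*wps):
    "wps: tray x,y,tip z,phi"
    o,ph=state();R=Ro.from_euler('xyz',o["tcp_rot"])
    for x,y,z,f in wps:
        w=np.r_[RT@[x,y]+T,z+178]
        Rt=Ro.from_euler('xyz',[np.pi,0,TH+np.pi+f])
        print((R.inv().apply(w-o["tool_pos"])/1000).round(4),(R.inv()*Rt).as_rotvec().round(3))
E
python3 - <<'E'
from h import *
plan((-13,94,150,.098),(-13,94,60,.098),(-13,94,34,.098))
E
```

```text
t 0.20 tray xy [-310.3  344.4] tipz 226.3 phi -0.402 F [ 0.6 -0.6 -0.5] w 92.0 q6 -0.15
[-0.3716 -0.114   0.0764] [-0.001 -0.    -0.5  ]
[-0.3716 -0.1139  0.1664] [-0.001 -0.    -0.5  ]
[-0.3716 -0.1139  0.1924] [-0.001 -0.    -0.5  ]
```

```bash
python3 -m pendant '[[[-0.0372,-0.0114,0.0076],[0,0,-0.05],0],[[-0.0743,-0.0228,0.0153],[0,0,-0.1],0],[[-0.1115,-0.0342,0.0229],[0,0,-0.15],0],[[-0.1486,-0.0456,0.0306],[0,0,-0.2],0],[[-0.1858,-0.057,0.0382],[0,0,-0.25],0],[[-0.223,-0.0684,0.0458],[0,0,-0.3],0],[[-0.2601,-0.0798,0.0535],[0,0,-0.35],0],[[-0.2973,-0.0912,0.0611],[0,0,-0.4],0],[[-0.3344,-0.1026,0.0688],[0,0,-0.45],0],[[-0.3716,-0.114,0.0764],[0,0,-0.5],0]]'
python3 - <<'E'
from h import *
plan((-13,94,60,.098),(-13,94,34,.098))
E
```

```text
time: 1.03
tool_pos: [490.4, 258.7, 327.8]
tcp_rot: [3.142, -0.0, -2.986]
contact_force: [1.7, 1.4, 0.6]
grip_width: 29.8
t 1.03 tray xy [-11.8  92.5] tipz 149.8 phi 0.100 F [1.7 1.4 0.6] w 29.8 q6 -1.38
[0.0011 0.0016 0.0898] [ 0.    -0.     0.002]
[0.0011 0.0016 0.1158] [ 0.    -0.     0.002]
```

```bash
python3 -m pendant '[[[0.001,0.002,0.03],[0,0,0],0],[[0.001,0.002,0.06],[0,0,0],0],[[0.001,0.002,0.08],[0,0,0],0],[[0.001,0.002,0.08],[0,0,0],0],[[0.001,0.002,0.08],[0,0,0],0]]'
python3 - <<'E'
from h import *
plan((-13,94,34,.098))
crop('top','c2',236,164,120,84,6.6)
E
```

```text
time: 1.45
tool_pos: [487.8, 262.0, 247.7]
tcp_rot: [-3.141, -0.002, -2.989]
contact_force: [0.0, -0.1, 0.5]
grip_width: 1.1
t 1.45 tray xy [-14.2  95.9] tipz 69.7 phi 0.098 F [ 0.  -0.1  0.5] w 1.1 q6 -1.37
[-0.0011 -0.002   0.0357] [-0.    -0.002 -0.   ]
```

View pics/c2.png

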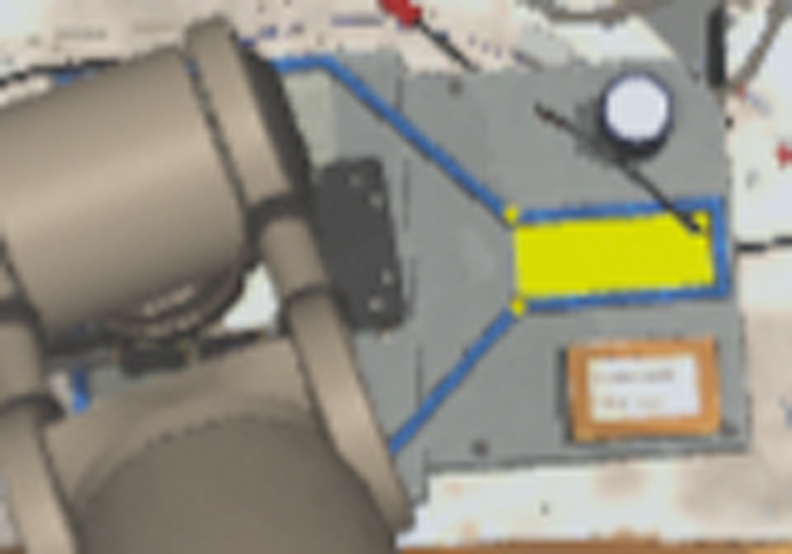

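The arm hides the knobs from above, so I'll descend and check with the scene camera.

```bash
python3 -m pendant '[[[-0.001,-0.002,0.018],[0,0,0],0],[[-0.001,-0.002,0.035],[0,0,0],0],[[-0.001,-0.002,0.035],[0,0,0],0]]'
python3 - <<'E'
from h import *
state()
crop('scene','s2',230,170,150,112,5.3)
E
```

```text
time: 1.75
tool_pos: [488.8, 260.3, 212.8]
tcp_rot: [-3.141, -0.001, -2.988]
contact_force: [-0.6, -0.2, 0.1]
grip_width: 0.5
t 1.75 tray xy [-13.3  94.2] tipz 34.8 phi 0.098 F [-0.6 -0.2  0.1] w 0.5 q6 -1.37
```

View pics/s2.png

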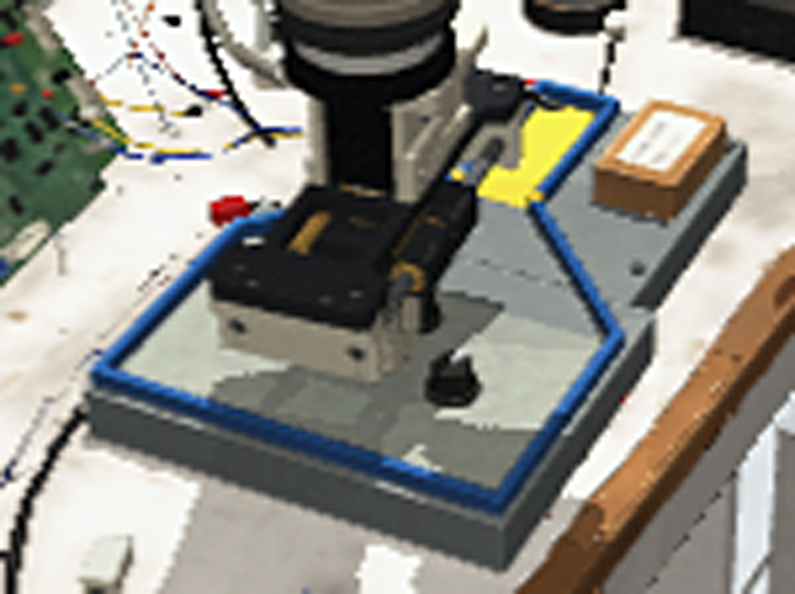

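Fingertips are just behind knob B at (430,315) in the crop, nothing is touched, and knob C at (452,385) is clear. Now I'll push B.

```bash
python3 -m pendant '[[[0,-0.006,0],[0,0,0],0],[[0,-0.012,0],[0,0,0],0],[[0,-0.018,0],[0,0,0],0],[[0,-0.024,0],[0,0,0],0],[[0,-0.030,0],[0,0,0],0],[[0,-0.036,0],[0,0,0],0],[[0,-0.042,0],[0,0,0],0],[[0,-0.048,0],[0,0,0],0],[[0,-0.054,0],[0,0,0],0],[[0,-0.060,0],[0,0,0],0]]'
python3 -m pendant '[[[0,-0.006,0],[0,0,0],0],[[0,-0.012,0],[0,0,0],0],[[0,-0.018,0],[0,0,0],0],[[0,-0.024,0],[0,0,0],0],[[0,-0.030,0],[0,0,0],0],[[0,-0.030,0],[0,0,0],0]]'
python3 - <<'E'
from h import *
plan((0,3,34,0),(0,-55,34,0))
crop('top','c3',270,164,80,60,8)
crop('scene','s3',270,160,100,75,8)
a=cv2.imread('pics/c3.png');b=cv2.imread('pics/s3.png')
cv2.imwrite('pics/m3.png',cv2.resize(np.hstack([a,cv2.resize(b,(640,480))]),(800,300)))
E
```

```text
time: 2.63
tool_pos: [498.7, 200.8, 214.1]
tcp_rot: [3.141, 0.002, -2.989]
contact_force: [-0.4, 5.2, 6.3]
grip_width: 0.6
time: 3.13
tool_pos: [503.4, 170.5, 214.1]
tcp_rot: [3.141, 0.002, -2.989]
contact_force: [-0.2, 1.4, 5.7]
grip_width: 0.1
t 3.13 tray xy [-3.7  3.7] tipz 36.1 phi 0.097 F [-0.2  1.4  5.7] w 0.1 q6 -1.54
[-0.0036 -0.0011  0.0021] [0.    0.002 0.097]
[ 0.002  -0.0588  0.002 ] [0.    0.002 0.097]
```

View pics/m3.png

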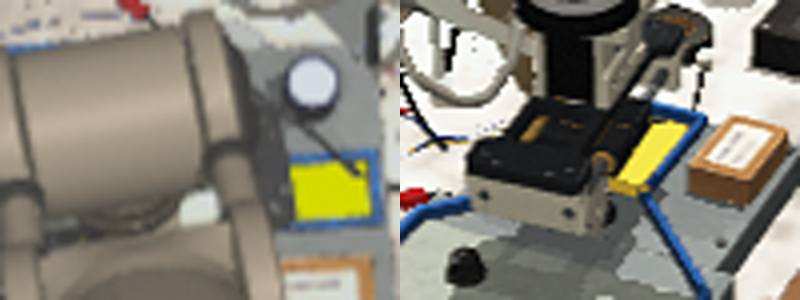

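The vertical force rose to about 6 N with the tip at 36 mm, which I didn't expect. I'll back off and look.

```bash
python3 -m pendant '[[[0,0.006,0],[0,0,0],0],[[0,0.012,0],[0,0,0],0],[[0,0.012,0],[0,0,0],0]]'
python3 -c "
from h import *
state()"
python3 -m pendant '[[[0,0.01,-0.03],[0,0,0],0],[[0,0.04,-0.06],[0,0,0],0],[[0,0.08,-0.06],[0,0,0],0],[[0,0.10,-0.06],[0,0,0],0],[[0,0.10,-0.06],[0,0,0],0]]'
python3 - <<'E'
from h import *
state()
crop('top','c4',270,164,80,60,8)
crop('scene','s4',270,170,100,75,6.4)
a=cv2.imread('pics/c4.png');b=cv2.imread('pics/s4.png')
cv2.imwrite('pics/m4.png',cv2.resize(np.hstack([a[120:,:400],b]),(800,280)))
E
```

```text
time: 3.48
tool_pos: [500.7, 183.8, 213.0]
tcp_rot: [3.141, -0.001, -2.988]
contact_force: [-0.3, 0.5, -1.1]
grip_width: 0.5
t 3.48 tray xy [-5.7 17.1] tipz 35.0 phi 0.098 F [-0.3  0.5 -1.1] w 0.5 q6 -1.52
time: 3.9
tool_pos: [484.7, 285.4, 273.7]
tcp_rot: [3.14, 0.001, -2.984]
contact_force: [-0.9, 0.3, -0.3]
grip_width: 0.2
t 3.90 tray xy [-16.  119.5] tipz 95.7 phi 0.102 F [-0.9  0.3 -0.3] w 0.2 q6 -1.33Traceback (most recent call last):
  File "<stdin>", line 6, in <module>
    return _nx.concatenate(arrs, 1, dtype=dtype, casting=casting)
           ~~~~~~~~~~~~~~~^^^^^^^^^^^^^^^^^^^^^^^^^^^^^^^^^^^^^^^
ValueError: all the input array dimensions except for the concatenation axis must match exactly, but along dimension 0, the array at index 0 has size 360 and the array at index 1 has size 480
```

Run:
```python
import cv2,numpy as np
a=cv2.imread('pics/c4.png');b=cv2.imread('pics/s4.png')
cv2.imwrite('pics/m4.png',cv2.resize(np.hstack([a[:,:480],b]),(800,343)))
```

```text
(no output)
```

View pics/m4.png

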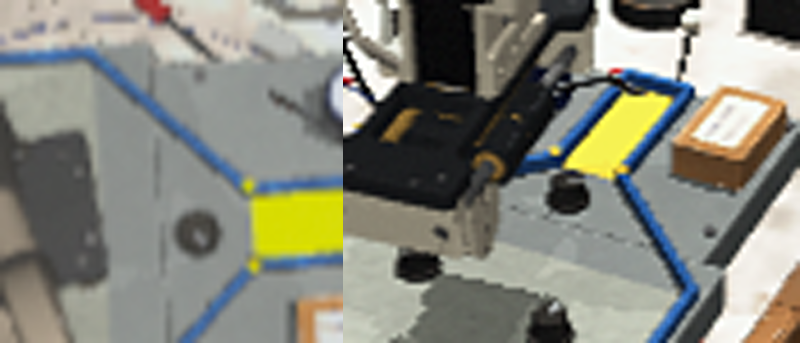

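B is upright on the funnel floor just before the gate (left crop 198,233). The knobs have a skirt with a narrower grip, so the finger probably rode up on the skirt. I'll work with the tip lower, about 32 mm.

Run:
```python
from h import *
c=capture('top');w=ray(c,((198.5)/5.717-.5+270,(233.5)/5.717-.5+164),38);print(w,RT.T@(w[:2]-T))
for p in [(249,186),(255,265)]:
    w=ray(c,((p[0]+.5)/5.717-.5+270,(p[1]+.5)/5.717-.5+164),41);print(RT.T@(w[:2]-T))
plan((-1,20,60,0),(-1,20,32,0))
```

```text
[507.1553205  145.72079257  38.        ] [ -1.32484655 -21.23841761]
[ 22.25838736 -50.75560374]
[-21.41191442 -51.04573058]
t 4.05 tray xy [-15.4 115.7] tipz 94.7 phi 0.099 F [ 0.6  0.  -0.2] w 0.2 q6 -1.34
[-0.0049 -0.0966  0.0348] [-0.001 -0.001  0.099]
[-0.005  -0.0966  0.0628] [-0.001 -0.001  0.099]
```

```bash
python3 -m pendant '[[[-0.002,-0.032,0],[0,0,0.05],0],[[-0.004,-0.064,0.01],[0,0,0.099],0],[[-0.005,-0.0966,0.02],[0,0,0.099],0],[[-0.005,-0.0966,0.035],[0,0,0.099],0],[[-0.005,-0.0966,0.052],[0,0,0.099],0],[[-0.005,-0.0966,0.0625],[0,0,0.099],0],[[-0.005,-0.0966,0.0625],[0,0,0.099],0]]'
python3 -c "
from h import *
state()"
```

```text
time: 4.63
tool_pos: [505.4, 185.8, 209.2]
tcp_rot: [-3.141, -0.003, -3.089]
contact_force: [-0.5, -0.6, 0.2]
grip_width: 0.4
t 4.63 tray xy [-0.9 18.9] tipz 31.2 phi -0.003 F [-0.5 -0.6  0.2] w 0.4 q6 -1.41
```

```bash
python3 -m pendant '[[[0,-0.005,-0.0005],[0,0,0],0],[[0,-0.010,-0.0005],[0,0,0],0],[[0,-0.015,-0.0005],[0,0,0],0],[[0,-0.020,-0.0005],[0,0,0],0],[[0,-0.025,-0.0005],[0,0,0],0]]'
python3 -m pendant '[[[0,-0.005,0],[0,0,0],0],[[0,-0.010,0],[0,0,0],0],[[0,-0.015,0],[0,0,0],0],[[0,-0.020,0],[0,0,0],0],[[0,-0.025,0],[0,0,0],0]]'
python3 -c "
from h import *
state();crop('scene','s5',290,160,80,60,10)"
```

```text
time: 5.05
tool_pos: [506.9, 161.8, 211.7]
tcp_rot: [3.141, 0.001, -3.087]
contact_force: [0.5, 0.2, -0.4]
grip_width: 0.4
time: 5.47
tool_pos: [508.3, 136.9, 211.4]
tcp_rot: [3.141, 0.0, -3.087]
contact_force: [-0.2, 0.6, 1.0]
grip_width: 0.5
t 5.47 tray xy [ -0.7 -30.1] tipz 33.4 phi -0.001 F [-0.2  0.6  1. ] w 0.5 q6 -1.51
```

View pics/s5.png

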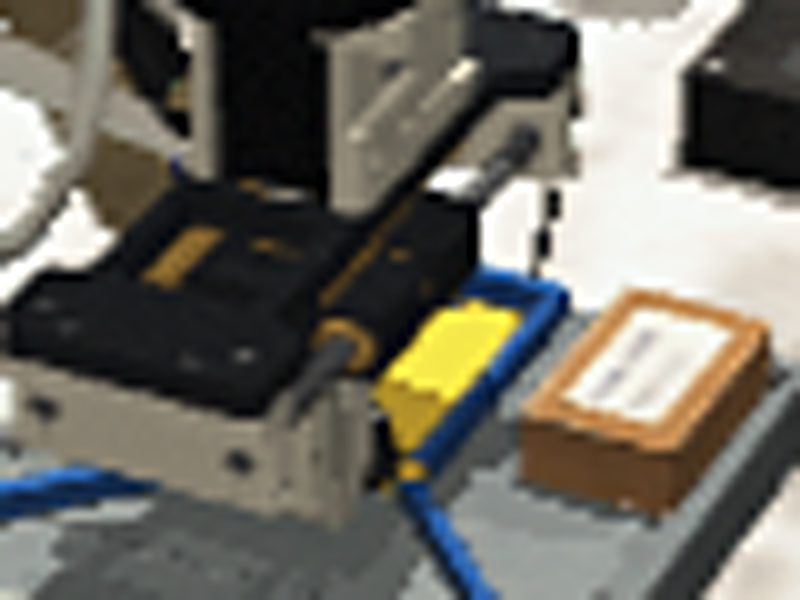

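B is passing the gate (dark shape at 380,450 in the crop) with almost no contact force. I'll keep going.

```bash
python3 -m pendant '[[[0,-0.005,0.0007],[0,0,0],0],[[0,-0.010,0.0007],[0,0,0],0],[[0,-0.015,0.0007],[0,0,0],0],[[0,-0.020,0.0007],[0,0,0],0],[[0,-0.025,0.0007],[0,0,0],0],[[0,-0.030,0.0007],[0,0,0],0],[[0,-0.035,0.0007],[0,0,0],0],[[0,-0.038,0.0007],[0,0,0],0]]'
python3 -m pendant '[[[0,0.010,0],[0,0,0],0],[[0,0.020,0],[0,0,0],0],[[0,0.020,-0.03],[0,0,0],0],[[0,0.020,-0.06],[0,0,0],0],[[0,0.020,-0.06],[0,0,0],0]]'
python3 - <<'E'
from h import *
f=-.377
x,y=44-np.sin(f)*42,71+np.cos(f)*42;print(x,y)
plan((x,y,95,f),(x,y,32.5,f))
E
```

```text
time: 6.18
tool_pos: [510.3, 98.8, 210.6]
tcp_rot: [-3.142, -0.0, -3.088]
contact_force: [0.7, 0.9, -0.4]
grip_width: 0.6
time: 6.6
tool_pos: [510.5, 121.0, 275.5]
tcp_rot: [3.141, 0.009, -3.086]
contact_force: [1.8, 0.1, 0.3]
grip_width: 0.7
59.461578042864026 110.05047508577104
t 6.60 tray xy [  0.6 -46.1] tipz 97.5 phi 0.000 F [1.8 0.1 0.3] w 0.7 q6 -1.54
[-0.0588  0.1561  0.0031] [0.002 0.009 0.377]
[-0.0583  0.1561  0.0656] [0.002 0.009 0.377]
```

```bash
python3 -m pendant '[[[-0.012,0.035,0],[0,0,0.08],0],[[-0.024,0.07,0],[0,0,0.17],0],[[-0.036,0.1,0],[0,0,0.26],0],[[-0.048,0.13,0],[0,0,0.34],0],[[-0.0588,0.156,0.003],[0,0,0.377],0],[[-0.0588,0.156,0.003],[0,0,0.377],0],[[-0.0588,0.156,0.003],[0,0,0.377],0]]'
python3 - <<'E'
from h import *
plan((59.5,110,32.5,-.377))
crop('top','c5',236,164,120,84,6.6)
E
```

```text
time: 7.18
tool_pos: [558.7, 280.7, 266.7]
tcp_rot: [-3.141, -0.001, 2.823]
contact_force: [-0.3, -0.0, 0.5]
grip_width: 0.3
t 7.18 tray xy [ 57.6 110.7] tipz 88.7 phi -0.374 F [-0.3 -0.   0.5] w 0.3 q6 -0.91
[-0.002   0.0001  0.0562] [-0.    -0.001  0.003]
```

View pics/c5.png

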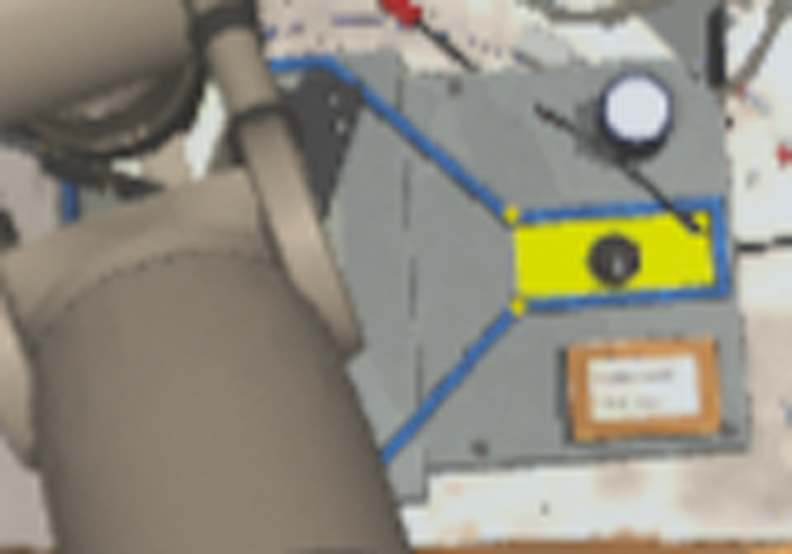

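B stands upright in mid-slot at (613,258), y ≈ -97, so the finger-to-knob offset is about 29 mm. Capacitor and carton haven't moved. Now A.

```bash
python3 -m pendant '[[[-0.002,0,0.02],[0,0,0],0],[[-0.002,0,0.04],[0,0,0],0],[[-0.002,0,0.0562],[0,0,0],0],[[-0.002,0,0.0562],[0,0,0],0]]'
python3 -c "
from h import *
plan((44+.368*42,71+.930*42,32.5,-.377))"
python3 -m pendant '[[[0,-0.006,0],[0,0,0],0],[[0,-0.012,0],[0,0,0],0],[[0,-0.018,0],[0,0,0],0]]'
python3 -c "
from h import *
state()"
```

```text
time: 7.57
tool_pos: [560.7, 276.6, 209.4]
tcp_rot: [-3.14, -0.002, 2.818]
contact_force: [-0.3, 0.2, 0.2]
grip_width: 0.4
t 7.57 tray xy [ 59.4 106.5] tipz 31.4 phi -0.379 F [-0.3  0.2  0.2] w 0.4 q6 -0.91
[ 0.0012  0.0034 -0.0011] [-0.002 -0.002 -0.002]
time: 7.82
tool_pos: [555.4, 259.7, 212.1]
tcp_rot: [3.141, 0.0, 2.819]
contact_force: [0.5, 0.1, 0.3]
grip_width: 0.6
t 7.82 tray xy [53.1 89.9] tipz 34.1 phi -0.379 F [0.5 0.1 0.3] w 0.6 q6 -0.94
```

```bash
python3 -m pendant '[[[0,-0.006,0.0005],[0,0,0],0],[[0,-0.012,0.0005],[0,0,0],0],[[0,-0.018,0.0005],[0,0,0],0],[[0,-0.024,0.0005],[0,0,0],0],[[0,-0.030,0.0005],[0,0,0],0],[[0,-0.036,0.0005],[0,0,0],0],[[0,-0.042,0.0005],[0,0,0],0],[[0,-0.048,0.0005],[0,0,0],0]]'
python3 -m pendant '[[[0,-0.006,0],[0,0,0],0],[[0,-0.012,0],[0,0,0],0],[[0,-0.018,0],[0,0,0],0],[[0,-0.024,0],[0,0,0],0],[[0,-0.030,0],[0,0,0],0],[[0,-0.036,0],[0,0,0],0],[[0,-0.042,0],[0,0,0],0],[[0,-0.045,0],[0,0,0],0]]'
python3 -c "
from h import *
state()"
python3 -m pendant '[[[0,0.008,0],[0,0,0],0],[[0,0.014,0],[0,0,0],0],[[0,0.014,0],[0,0,0],0]]'
python3 -c "
from h import *
plan((0,10,32.5,0))
a=crop('scene','s6',290,165,80,60,10)"
```

```text
time: 8.48
tool_pos: [540.4, 214.8, 211.3]
tcp_rot: [3.141, 0.001, 2.819]
contact_force: [1.0, 3.9, 5.7]
grip_width: 0.5
time: 9.15
tool_pos: [526.0, 171.8, 211.2]
tcp_rot: [3.141, 0.001, 2.819]
contact_force: [1.6, 4.3, 5.1]
grip_width: 0.0
t 9.15 tray xy [18.9  3.8] tipz 33.2 phi -0.379 F [1.6 4.3 5.1] w 0.0 q6 -1.07
time: 9.4
tool_pos: [530.5, 186.4, 210.4]
tcp_rot: [-3.141, -0.001, 2.819]
contact_force: [0.8, 0.3, 0.3]
grip_width: 0.5
t 9.40 tray xy [24.2 18.1] tipz 32.4 phi -0.378 F [0.8 0.3 0.3] w 0.5 q6 -1.05
[ 0.0195 -0.0165 -0.0001] [-0.    -0.001 -0.378]
```

View pics/s6.png

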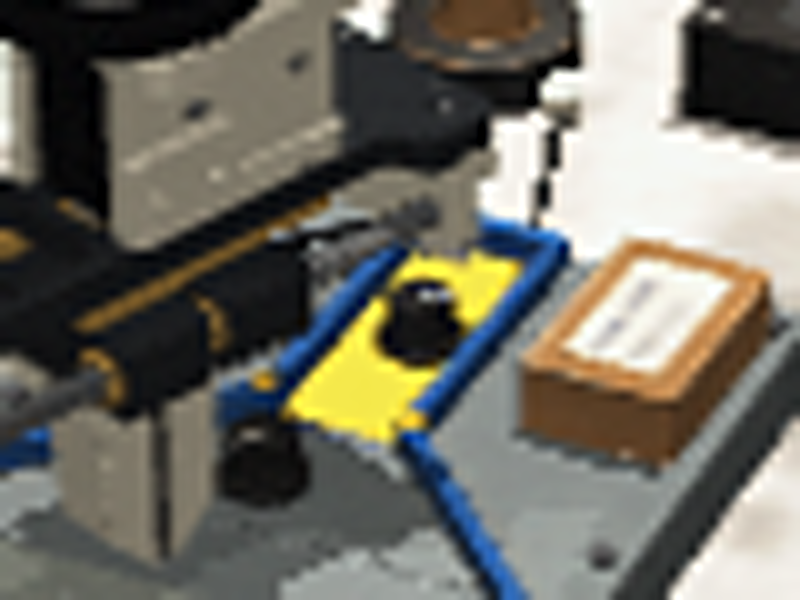

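Run:
```python
from h import *
c=capture('scene')
for p,z in [((263,462),38),((423,325),38),((265,382),41),((410,420),41)]:
    w=ray(c,((p[0]+.5)/10-.5+290,(p[1]+.5)/10-.5+165),z);print(RT.T@(w[:2]-T))
```

```text
[  7.55337863 -16.99701446]
[ -2.58957969 -92.66227001]
[ 21.87582119 -46.13766851]
[-20.82441991 -46.8602338 ]
```

A is at about (8,-22). I'll continue along the same line to the gate centre line, then square up.

```bash
python3 -m pendant '[[[0,-0.005,0],[0,0,0],0],[[0,-0.010,0],[0,0,0],0],[[0,-0.015,0],[0,0,0],0],[[0,-0.020,0],[0,0,0],0],[[0,-0.025,0],[0,0,0],0],[[0,-0.030,0],[0,0,0],0],[[0,-0.035,0],[0,0,0],0],[[0,-0.035,0],[0,0,0],0]]'
python3 -c "
from h import *
state()"
python3 -m pendant '[[[0,0.010,0],[0,0,0],0],[[0,0.020,0],[0,0,0],0],[[0,0.030,0],[0,0,0],0],[[0,0.030,0],[0,0,0],0]]'
python3 -c "
from h import *
plan((0,5,32.5,0))"
```

```text
time: 10.17
tool_pos: [519.2, 151.6, 210.9]
tcp_rot: [-3.141, -0.0, 2.818]
contact_force: [0.3, 0.1, 0.1]
grip_width: 0.4
t 10.17 tray xy [ 11. -16.] tipz 32.9 phi -0.379 F [0.3 0.1 0.1] w 0.4 q6 -1.10
time: 10.5
tool_pos: [529.6, 183.3, 211.1]
tcp_rot: [3.14, 0.001, 2.821]
contact_force: [0.4, 0.2, 0.7]
grip_width: 0.5
t 10.50 tray xy [23.2 15. ] tipz 33.1 phi -0.376 F [0.4 0.2 0.7] w 0.5 q6 -1.05
[ 0.0179 -0.0178  0.0005] [ 0.001  0.001 -0.376]
```

```bash
python3 -m pendant '[[[0.006,0,0],[0,0,-0.12],0],[[0.012,-0.006,0],[0,0,-0.24],0],[[0.018,-0.012,0],[0,0,-0.35],0],[[0.018,-0.0178,0.0005],[0,0,-0.376],0],[[0.018,-0.0178,0.0005],[0,0,-0.376],0]]'
python3 -c "
from h import *
plan((0,0,32.5,0))"
python3 -m pendant '[[[0,-0.005,0],[0,0,0],0],[[0,-0.010,0],[0,0,0],0],[[0,-0.015,0],[0,0,0],0],[[0,-0.020,0],[0,0,0],0],[[0,-0.025,0],[0,0,0],0],[[0,-0.030,0],[0,0,0],0]]'
python3 -m pendant '[[[0,-0.005,0],[0,0,0],0],[[0,-0.010,0],[0,0,0],0],[[0,-0.015,0],[0,0,0],0],[[0,-0.020,0],[0,0,0],0],[[0,-0.025,0],[0,0,0],0],[[0,-0.030,0],[0,0,0],0]]'
python3 -c "
from h import *
plan((0,-55,32.5,0))"
```

```text
time: 10.92
tool_pos: [505.7, 169.8, 210.2]
tcp_rot: [-3.141, -0.001, -3.087]
contact_force: [0.0, -0.2, -0.5]
grip_width: 0.7
t 10.92 tray xy [-1.4  2.9] tipz 32.2 phi -0.001 F [ 0.  -0.2 -0.5] w 0.7 q6 -1.45
[-0.0014 -0.0029 -0.0003] [-0.    -0.001 -0.001]
time: 11.42
tool_pos: [508.0, 139.3, 210.4]
tcp_rot: [3.141, 0.0, -3.089]
contact_force: [0.4, 1.7, 0.5]
grip_width: 0.0
time: 11.92
tool_pos: [509.5, 109.4, 210.4]
tcp_rot: [3.141, 0.0, -3.088]
contact_force: [0.6, 0.4, 0.1]
grip_width: 0.8
t 11.92 tray xy [ -1.  -57.6] tipz 32.4 phi -0.002 F [0.6 0.4 0.1] w 0.8 q6 -1.56
[-0.001   0.0026 -0.0001] [ 0.     0.    -0.002]
```

```bash
python3 -m pendant '[[[0,0.010,0],[0,0,0],0],[[0,0.020,0],[0,0,0],0],[[0,0.020,-0.03],[0,0,0],0],[[0,0.020,-0.06],[0,0,0],0],[[0,0.020,-0.06],[0,0,0],0]]'
python3 -c "
from h import *
plan((-63,129.5,90,.356))"
```

```text
time: 12.33
tool_pos: [509.7, 131.3, 275.3]
tcp_rot: [3.141, 0.009, -3.087]
contact_force: [1.7, -0.2, -0.1]
grip_width: 0.5
t 12.33 tray xy [  0.4 -35.7] tipz 97.3 phi -0.001 F [ 1.7 -0.2 -0.1] w 0.5 q6 -1.52
[0.0636 0.1652 0.0068] [-0.001  0.009 -0.357]
```

```bash
python3 -m pendant '[[[0.013,0.033,0],[0,0,-0.08],0],[[0.026,0.066,0],[0,0,-0.16],0],[[0.039,0.1,0],[0,0,-0.24],0],[[0.052,0.134,0],[0,0,-0.32],0],[[0.0636,0.165,0],[0,0,-0.357],0],[[0.0636,0.165,0],[0,0,-0.357],0],[[0.0636,0.165,0],[0,0,-0.357],0]]'
python3 -c "
from h import *
plan((-63,129.5,32.5,.356))"
```

```text
time: 12.92
tool_pos: [434.8, 293.3, 270.2]
tcp_rot: [3.142, 0.0, -2.727]
contact_force: [0.4, -0.6, 0.2]
grip_width: 0.2
t 12.92 tray xy [-65.3 130.1] tipz 92.2 phi 0.359 F [ 0.4 -0.6  0.2] w 0.2 q6 -1.54
[-0.002  -0.0014  0.0597] [0.    0.    0.003]
```

```bash
python3 -m pendant '[[[-0.002,-0.001,0.03],[0,0,0.003],0],[[-0.002,-0.001,0.045],[0,0,0.003],0],[[-0.002,-0.001,0.0597],[0,0,0.003],0],[[-0.002,-0.001,0.0597],[0,0,0.003],0],[[-0.002,-0.001,0.0597],[0,0,0.003],0]]'
python3 -c "
from h import *
plan((-63,129.5,32.5,.356))
crop('scene','s7',230,170,150,112,5.3)"
```

```text
time: 13.33
tool_pos: [438.7, 290.3, 210.2]
tcp_rot: [-3.141, -0.001, -2.736]
contact_force: [-0.8, 0.7, 1.0]
grip_width: 0.5
t 13.33 tray xy [-61.6 127. ] tipz 32.2 phi 0.350 F [-0.8  0.7  1. ] w 0.5 q6 -1.54
[ 0.0004  0.0029 -0.0003] [-0.    -0.001 -0.006]
```

View pics/s7.png

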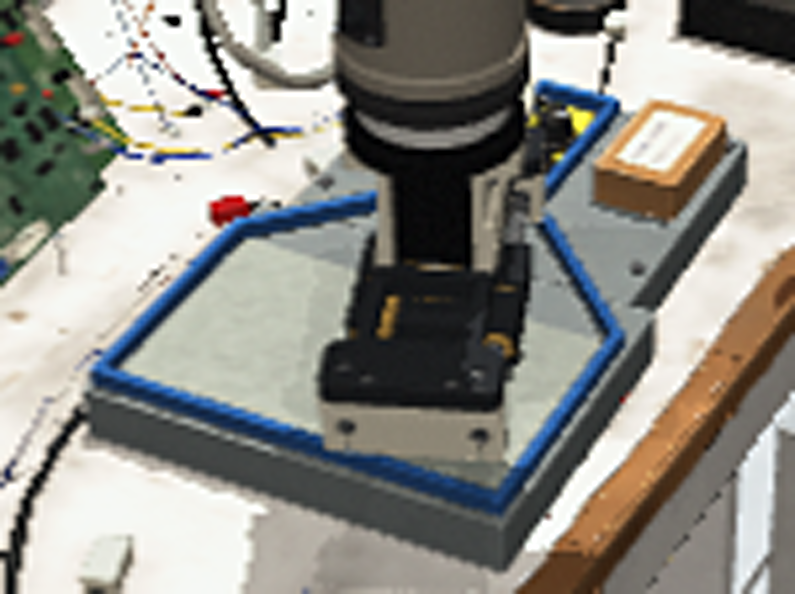

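The finger is behind C and lined up, and A and B are in the slot. Now I'll push C.

```bash
python3 -m pendant '[[[0,-0.006,0],[0,0,0],0],[[0,-0.012,0],[0,0,0],0],[[0,-0.018,0],[0,0,0],0],[[0,-0.024,0],[0,0,0],0],[[0,-0.030,0],[0,0,0],0],[[0,-0.036,0],[0,0,0],0],[[0,-0.042,0],[0,0,0],0],[[0,-0.048,0],[0,0,0],0],[[0,-0.050,0],[0,0,0],0]]'
python3 -c "
from h import *
state()"
python3 -m pendant '[[[0,-0.006,0],[0,0,0],0],[[0,-0.012,0],[0,0,0],0],[[0,-0.018,0],[0,0,0],0],[[0,-0.024,0],[0,0,0],0],[[0,-0.030,0],[0,0,0],0],[[0,-0.036,0],[0,0,0],0],[[0,-0.042,0],[0,0,0],0],[[0,-0.048,0],[0,0,0],0],[[0,-0.050,0],[0,0,0],0]]'
python3 -c "
from h import *
state()"
python3 -m pendant '[[[0,-0.006,0],[0,0,0],0],[[0,-0.012,0],[0,0,0],0],[[0,-0.018,0],[0,0,0],0],[[0,-0.024,0],[0,0,0],0],[[0,-0.030,0],[0,0,0],0]]'
python3 -c "
from h import *
state()
c=crop('scene','s8',290,165,80,60,10)
g=c['color'][165:225,290:370].astype(int);m=((g.max(2)<60)&(np.arange(60)[:,None]>15)).astype(np.uint8)
n,l,s,ce=cv2.connectedComponentsWithStats(m)
for i in range(1,n):
  if s[i,4]>12: 
    w=ray(c,ce[i]+[290,165],38);print(s[i],ce[i].round(1),(RT.T@(w[:2]-T)).round(1))
"
```

```text
time: 14.13
tool_pos: [458.6, 244.4, 210.8]
tcp_rot: [-3.141, 0.0, -2.735]
contact_force: [-0.5, 0.5, -0.6]
grip_width: 0.5
t 14.13 tray xy [-44.4  80. ] tipz 32.8 phi 0.351 F [-0.5  0.5 -0.6] w 0.5 q6 -1.64
time: 14.88
tool_pos: [478.4, 198.5, 210.7]
tcp_rot: [-3.141, 0.0, -2.735]
contact_force: [-0.2, 0.7, 0.5]
grip_width: 0.2
t 14.88 tray xy [-27.1  33. ] tipz 32.7 phi 0.351 F [-0.2  0.7  0.5] w 0.2 q6 -1.73
time: 15.3
tool_pos: [490.1, 171.2, 210.7]
tcp_rot: [3.142, 0.0, -2.734]
contact_force: [-0.5, 0.4, -0.2]
grip_width: 0.4
t 15.30 tray xy [-17.    5.1] tipz 32.7 phi 0.352 F [-0.5  0.4 -0.2] w 0.4 q6 -1.79
[  9  16  39  30 794] [28.4 31.8] [ 31.2 -78.1]
[62 35 18 25 90] [71.6 48. ] [-104.4  -59.2]
[42 47  8 13 13] [45.2 53. ] [-52. -10.]
```

```bash
python3 -m pendant '[[[0,-0.005,0],[0,0,0],0],[[0,-0.010,0],[0,0,0],0],[[0,-0.015,0],[0,0,0],0],[[0,-0.020,0],[0,0,0],0],[[0,-0.021,0],[0,0,0],0]]'
python3 -m pendant '[[[0,0.010,0],[0,0,0],0],[[0,0.020,0],[0,0,0],0],[[0,0.030,0],[0,0,0],0],[[0,0.030,0],[0,0,0],0]]'
python3 -c "
from h import *
plan((0,5,32.5,0))"
```

```text
time: 15.77
tool_pos: [498.5, 151.8, 210.7]
tcp_rot: [-3.141, 0.0, -2.735]
contact_force: [0.4, 1.2, -0.3]
grip_width: 0.2
time: 16.1
tool_pos: [485.1, 182.1, 210.7]
tcp_rot: [3.141, -0.0, -2.732]
contact_force: [-0.1, -0.2, 0.1]
grip_width: 0.6
t 16.10 tray xy [-21.4  16.3] tipz 32.7 phi 0.354 F [-0.1 -0.2  0.1] w 0.6 q6 -1.77
[-0.0161 -0.018   0.0002] [ 0.001 -0.001  0.354]
```

```bash
python3 -m pendant '[[[-0.006,0,0],[0,0,0.12],0],[[-0.012,-0.006,0],[0,0,0.24],0],[[-0.016,-0.012,0],[0,0,0.35],0],[[-0.016,-0.018,0],[0,0,0.354],0],[[-0.016,-0.018,0],[0,0,0.354],0]]'
python3 -c "
from h import *
plan((0,0,32.5,0))"
python3 -m pendant '[[[0,-0.005,0],[0,0,0],0],[[0,-0.010,0],[0,0,0],0],[[0,-0.015,0],[0,0,0],0],[[0,-0.020,0],[0,0,0],0],[[0,-0.025,0],[0,0,0],0],[[0,-0.030,0],[0,0,0],0]]'
python3 -m pendant '[[[0,-0.005,0],[0,0,0],0],[[0,-0.010,0],[0,0,0],0],[[0,-0.015,0],[0,0,0],0],[[0,-0.018,0],[0,0,0],0],[[0,-0.018,0],[0,0,0],0]]'
python3 -c "
from h import *
plan((0,-45,32.5,0))"
```

```text
time: 16.52
tool_pos: [508.2, 169.5, 210.7]
tcp_rot: [-3.141, 0.0, -3.085]
contact_force: [-0.1, -0.5, -0.3]
grip_width: 0.7
t 16.52 tray xy [1.1 2.4] tipz 32.7 phi 0.001 F [-0.1 -0.5 -0.3] w 0.7 q6 -1.45
[ 0.0011 -0.0024  0.0002] [-0.     0.     0.001]
time: 17.02
tool_pos: [509.6, 139.3, 210.8]
tcp_rot: [3.142, 0.0, -3.088]
contact_force: [0.1, 0.6, -0.4]
grip_width: 0.7
time: 17.43
tool_pos: [510.7, 121.3, 210.7]
tcp_rot: [-3.142, 0.0, -3.089]
contact_force: [0.5, -0.2, -0.2]
grip_width: 0.5
t 17.43 tray xy [  0.9 -45.9] tipz 32.7 phi -0.003 F [ 0.5 -0.2 -0.2] w 0.5 q6 -1.54
[0.0009 0.0009 0.0002] [-0.     0.    -0.003]
```

Now I'll retreat, lift clear and check.

```bash
python3 -m pendant '[[[0,0.010,0],[0,0,0],0],[[0,0.020,0],[0,0,0],0],[[0,0.020,-0.03],[0,0,0],0],[[0,0.03,-0.06],[0,0,0],0],[[0,0.06,-0.09],[0,0,0],0],[[0,0.1,-0.1],[0,0,0],0],[[0,0.14,-0.1],[0,0,0],0],[[0,0.17,-0.1],[0,0,0],0],[[0,0.17,-0.1],[0,0,0],0]]'
python3 - <<'E'
from h import *
state()
crop('top','c9',290,164,66,72,6)
crop('scene','s9',290,160,80,72,6)
cv2.imwrite('pics/m9.png',np.hstack([cv2.resize(cv2.imread('pics/c9.png'),None,fx=1,fy=1),cv2.imread('pics/s9.png')])[:,:800])
E
```

```text
time: 18.18
tool_pos: [499.9, 297.7, 311.2]
tcp_rot: [3.139, 0.002, -3.083]
contact_force: [-0.5, -0.6, -0.1]
grip_width: 0.3
t 18.18 tray xy [-1.000e-01  1.309e+02] tipz 133.2 phi 0.003 F [-0.5 -0.6 -0.1] w 0.3 q6 -1.23
```

View pics/m9.png

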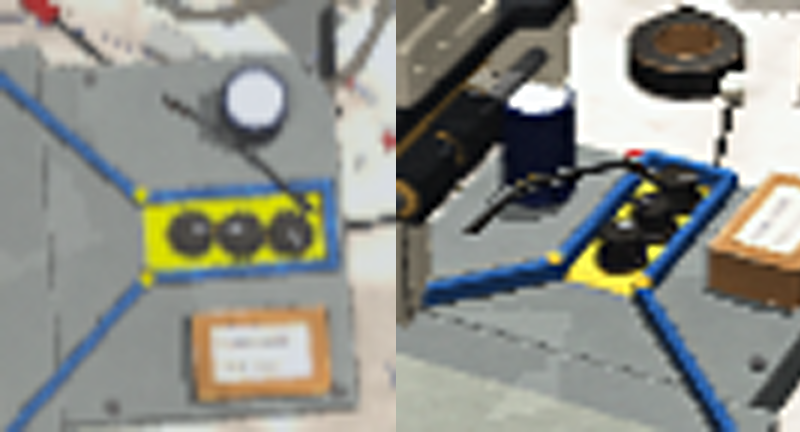

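All three knobs stand upright in a row in the slot, at (191,233), (241,233) and (291,233) in the left crop. The last one's trailing edge is about 10 mm past the gate. Capacitor and carton look unmoved, so I'll hand in.

```bash
python3 -c "
from plant import *
print(close_job())"
```

```text
the job is handed in; nothing more can be done
None
```

All three knobs are in the slot, and I handed the job in at about 18 s of the 67 s limit. I pushed them one at a time along the tray floor with closed fingertips, in the order B, A, C.

- **Final pictures, top and side:** all three knobs stand upright in a row on the yellow floor. The last one's trailing edge is about 10 mm inside the gate. The capacitor and carton look unmoved, and the arm was lifted clear, touching nothing.
- **Unexpected force:** while pushing B (fingertips 5–6 mm above the tray floor) and again while pushing A (about 3 mm above it), the wrist read about 6 N upward. My guess is that the finger rode up on the knob's skirt. I lowered the fingertips after B, but the force still came back with A. Both knobs stayed upright, and C's push showed no such force.
- **Camera disagreement:** the two cameras differed by about 4 mm along the slot. I relied on the top camera.
- **Not checked:** I did not measure the tape, tin and cutters at the end. The arm was never low near them.

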